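# Close up the collet chest

### The job

Close up the collet chest on the bench: push both open drawers fully home with your fingertips, and then push the lid down until it is fully shut. Push from the outside only, without slamming anything: grip nothing, touch nothing inside the drawers, the lid or the top tray, and leave the tools around the chest where they stand.

Things in the scene. Friction and masses are not known exactly. Their poses are not given: they have to be found in the camera images.
- chest: Grey sheet-steel collet chest, fixed to the bench: 180 mm deep (its x), 340 mm wide (its y), 100 mm high to the rim, 128 mm high with the lid shut. Origin: centre of its underside, on the bench (z = 0). Its x axis points from the drawer fronts to the hinge side, away from the robot; its y axis to the left as the robot sees it; z up. Two drawers stand side by side in its front; the lid covers its whole top.
- drawer_left (a joint): How far the left drawer (chest +y half) is pulled out towards the robot, m: 0 = fully home, its front flush with the chest's front face; at most 0.10. It runs along the chest's x axis; stays where it is left; about 2 N of friction; no spring or latch. A hard stop at 0.
- drawer_right (a joint): The same for the right drawer (chest -y half).
- drawer_left_front (a point): Middle of the outer face of the left drawer's flat front; moves with the drawer. The front is 160 mm wide and 68 mm high (11 to 79 mm above the bench), 6 mm thick, with no projecting handle (a shallow flush pull only). The drawer behind it is open on top. Axes as the chest's.
- drawer_right_front (a point): The same for the right drawer.
- lid (a joint): Opening angle of the lid, rad: 0 = shut, resting on the rim, level; grows as its front edge rises and goes back, at most 1.6. A stiff friction hinge holds it at any angle (about 0.55 N m of friction, lid about 0.4 kg): it does not fall by itself and must be pushed all the way down, a few newtons near its front edge.
- lid_hinge (a point): Middle of the lid's hinge line: at the chest's back edge (chest x = +90 mm), 100 mm above the bench, the line running along the chest's y. Its axes turn with the lid: x is parallel to the chest's x when the lid is shut. The lid is a flat shallow shell 340 mm wide that reaches 180 mm from the hinge line to its front edge; its outer face lies 28 mm outside the plane through the hinge line (above it when shut).
- drawer_left_insert (a point): Black insert with collets inside the left drawer, moves with it; not to be touched. This point: middle of the contents, 34 mm above the bench; the contents reach 52 mm above the bench. The inner side of the drawer's front is not to be touched either.
- drawer_right_insert (a point): Black insert with round shanks inside the right drawer; likewise not to be touched.
- top_tray (a point): Black tray with rows of collets in the chest's top under the lid, up to 105 mm above the bench; not to be touched. This point: middle of its underside, 85 mm above the bench.
- lid_liner (a point): Black liner on the inner (lower) face of the lid, not to be touched. This point: middle of its visible face.
- holder_a: Steel milling tool holder standing on the bench beside the left drawer, a stepped body with a cone on top, 62 mm across, 108 mm tall. Origin: centre of its underside. Loose; to be left alone.
- holder_b: The same kind of tool holder, 62 mm across, 108 mm tall, beside the chest on its left. Origin: centre of its underside. Loose; to be left alone.
- flange: Aluminium ring lying flat to the right of the chest, 110 mm across, 22 mm high. Origin: centre of its underside. Loose; to be left alone.
- nut: Dark steel collet nut (ring) 48 mm across, 24 mm high, on the bench right of the drawers. Origin: centre of its underside. Loose; to be left alone.
- wrench: Wrench lying on the bench, 190 mm long, left of the drawers. Origin: on its axis at mid length, on the bench. Loose; to be left alone.
- screwdriver: Screwdriver lying on the bench, 180 mm long, to the front right. Origin: on its axis at mid length, on the bench. Loose; to be left alone.
- cup: Open steel cup, 72 mm across, 85 mm tall, left of the chest beside its back half. Origin: centre of its underside. Loose; to be left alone.

How it is judged:
By the outcome, as a careful person would: the job done as asked, in the order asked, and still so for the second after the job is handed in, with the robot touching nothing.
It also fails if it takes over 56 s, if anything falls off the work surface, if the arm or the gripper's body presses on something with over 40 N, if the wrist force passes 120 N, or if a joint passes its speed limit or range.

### The arm

A 6-joint arm with a two-finger parallel gripper is mounted at the origin on the work surface. World frame = base frame: x ahead of the robot, y to its left, z up, the work surface at z = 0. Lengths are in m, angles in rad, forces in N, time in s.
With the tool pointing down it reaches from about 0.3 to 0.875 m from the base axis. Payload 6.4 kg.
Tool frame: the origin (TCP) lies midway between the tips of the shut fingers; the grasp point (between the pads) lies 19 mm behind it (ctrl.pinch_z is the distance from the TCP to the grasp point, in m); z points along the fingers, y is the line along which they close (so a half turn about z gives the same grasp; the last joint's range is limited). The gripper opens to 85 mm and grips with 20 to 120 N. Pads are 22 mm wide; open, the fingers measure 114 mm over their backs; the gripper's body (76 mm by 85 mm) begins 54 mm behind the grasp point. The pads swing forward as they close: fully open they stand 13 mm farther back than shut.
Start: joints at [-1.333, 0.181, 1.607, -0, 1.354, -0.206], TCP at [0.247, -0.519, 0.231] pointing down, gripper open.
Joint ranges: [-2.99, 2.99], [-0.89, 2.07], [0.3, 2.58], [-1.14, 4.28], [0, 2.63], [-3.12, 3.12]. Speed limits (rad/s): [2.57, 2.57, 3.01, 3.14, 3.14, 3.14].

### API

Orientations are given as a unit quaternion [w, x, y, z].
In Python, from bench import ctrl gives the robot as it stands.
- The arm moves only by the tool apply_moves, never from a script. Its argument "moves" is a list of rows, each an object with "jaw": the opening, from 0 (shut) to 1 (fully open); "offset": the shift along the tool's x, y, z in mm, a list of three; "rot": the turn, a rotation vector about the tool's x, y, z in degrees, a list of three. In form: [{"jaw": jaw, "offset": [dx, dy, dz], "rot": [ax, ay, az]}, ...]. A call has exactly 5 rows; each row shifts and turns the commanded pose from where the row before left it, along the tool's axes as they then stand; what a row does not reach is not made up. A row lasts 1/8 s, in which the tool goes at most 62.5 mm and 10.7 degrees, less where a joint would pass 70% of its speed; a pose out of reach is approached as far as the arm can. A call is refused whole if a number of a shift passes 62.5 or a number of a turn 10.7, either way. A call with a gripper value outside its range is refused whole. The fingers move at their own pace and stop on an object; the grip force is fixed at half the most. Time passes only in rows, so rows that do not move let the fingers close, or fill a call up. It gives the time, the measured TCP pose, the force, the opening and the grip force at its end, in the units of the state.
- ctrl.get_obs(): the state, without advancing time (a new reading comes with each control period).
- ctrl.camera(name): name is "side" or "top"; returns (picture, depth): 384x512x3 uint8, red, green, blue; 384x512 float32, m along the optical axis (not along the pixel's ray), 0 where there is no reading.
- ctrl.camera_params(name): a dict with "K" (3x3 intrinsics, pixels), "cam_to_world" (4x4, takes a point from camera to world coordinates). Camera axes: x right, y down, z forward; pixel columns grow to the right and rows downward; lengths in m; the calibration is good to about 2 mm. A picture is of the moment at which its call begins. camera_params takes no time and is no camera call.
- ctrl.hand_in(): hands the job in; it is judged then, once.
Trained networks look in the newest picture that a camera, given by its name, has taken for a name from the list of things; names that differ only in an ending like _2 or _b are one class to them, and where a whole thing is asked for, a point or a joint stands for the part that bears it (a point fixed in the world has none). Each returns a list of dicts, best first, with "score" (0 to 1); they miss things now and then, are a little off and sometimes report something else, mostly with a low value. They report only what shows in the picture. A call takes as long as a camera call.
- ctrl.outline_of(camera, target): "region" (384x512 bool, what is visible of it) and "position" ([column, row] in pixels, amid what is visible of it).
The state is a dict: "time_s": time; "q": joint angles; "dq": joint speeds; "joint_efforts": joint torques, N m; "eef_pos": TCP position; "eef_rot": TCP orientation; "wrist_force": force on the tool from outside, world axes, zero at the start; "torque": the same for the moment, N m; "opening": opening from 0.0 (shut) to 1.0 (fully open); "grasp_force": force on a finger pad.
Only numpy, scipy, OpenCV 4.12 (cv2) and the standard library are available. Lean on these libraries where they do the work, as an engineer would, in place of code of your own. Each camera call takes 0.05 s, during which the arm holds its last target. There are 200 camera calls.

## Working session

There is one attempt and no reset: what is moved stays moved. The work goes in short steps, Python scripts to look and compute and a tool call to move; the robot and the scene stay as the last step left them, time stands still between calls to the robot, and variables do not carry over. Pictures are saved under pics/ and viewed, at most 10 in all, crops included, and the job is handed in when it is done.

Besides the shell and the picture viewer there is one more tool, called by a JSON object that holds its "method" and its "body". apply_moves: Moves the arm, as the interface text tells. Its arguments: {"type":"object","properties":{"moves":{"type":"array"}},"required":["moves"]}

```bash
mkdir -p pics; cat > h.py <<'E'
from bench import ctrl
import numpy as np, cv2
from scipy.spatial.transform import Rotation as R
def cloud(n):
    im,d=ctrl.camera(n); p=ctrl.camera_params(n); K=p["K"]; T=np.array(p["cam_to_world"])
    v,u=np.mgrid[:384,:512]
    P=np.stack([(u-K[0][2])/K[0][0]*d,(v-K[1][2])/K[1][1]*d,d],-1)@T[:3,:3].T+T[:3,3]
    P[d==0]=np.nan
    return im,P
def save(n,im): cv2.imwrite("pics/"+n,im[...,::-1])
E
python3 - <<'E'
from h import *
np.set_printoptions(precision=3,suppress=True)
C={n:cloud(n) for n in("side","top")}
save("a.png",np.vstack([C["side"][0],C["top"][0]])[:, :])
cv2.imwrite("pics/a.png",cv2.resize(cv2.imread("pics/a.png"),None,fx=.78,fy=.78))
for n in C:
    P=C[n][1]; np.save(n+".npy",P)
    for t in["chest","drawer_left_front","drawer_right_front","lid","top_tray","holder_a","flange","nut","wrench","screwdriver","cup"]:
        for o in ctrl.outline_of(n,t)[:2]:
            q=P[o["region"]]; q=q[~np.isnan(q[:,0])]
            if len(q): print(n,t,round(o["score"],2),np.array(o["position"]).astype(int),np.median(q,0),np.percentile(q,2,axis=0),np.percentile(q,98,axis=0))
o=ctrl.get_obs();print(o["eef_pos"],o["eef_rot"],o["wrist_force"],o["time_s"])
for n in C:print(np.array(ctrl.camera_params(n)["cam_to_world"]))
E
```

```text
side chest 0.7 [269 205] [ 0.596 -0.068  0.094] [ 0.455 -0.203  0.029] [0.706 0.132 0.28 ]
side drawer_left_front 0.59 [227 175] [0.465 0.03  0.046] [ 0.434 -0.046  0.   ] [0.499 0.111 0.098]
side drawer_right_front 0.8 [218 235] [ 0.485 -0.135  0.038] [ 0.452 -0.208  0.02 ] [ 0.522 -0.057  0.081]
side lid 0.94 [304 185] [ 0.665 -0.059  0.275] [ 0.618 -0.185  0.111] [0.724 0.143 0.281]
side lid 0.3 [263 123] [0.534 0.2   0.055] [0.505 0.183 0.031] [0.56  0.229 0.108]
side top_tray 0.78 [271 208] [ 0.596 -0.068  0.094] [ 0.455 -0.203  0.028] [0.707 0.133 0.28 ]
side holder_a 0.8 [216 132] [0.409 0.149 0.053] [0.377 0.132 0.001] [0.433 0.189 0.106]
side holder_a 0.64 [263 125] [0.534 0.2   0.053] [0.504 0.183 0.001] [0.56  0.281 0.108]
side flange 0.9 [287 319] [ 0.66  -0.297  0.022] [ 0.609 -0.346  0.001] [ 0.71  -0.245  0.026]
side nut 0.66 [205 296] [ 0.483 -0.287  0.024] [ 0.461 -0.306  0.   ] [ 0.506 -0.263  0.028]
side wrench 0.95 [211 119] [0.357 0.238 0.006] [ 0.267  0.182 -0.002] [0.429 0.288 0.011]
side screwdriver 0.69 [162 325] [ 0.411 -0.362  0.023] [ 0.368 -0.408  0.014] 
[... 1119 characters left out ...]
4   0.027]
top nut 0.53 [355 215] [ 0.484 -0.279  0.022] [ 0.462 -0.302  0.002] [ 0.507 -0.258  0.028]
top wrench 0.74 [163 262] [0.35  0.237 0.007] [ 0.265  0.186 -0.002] [0.429 0.288 0.012]
top screwdriver 0.87 [388 239] [ 0.414 -0.358  0.02 ] [ 0.366 -0.413 -0.002] [ 0.51  -0.329  0.028]
top cup 0.97 [159 155] [0.638 0.252 0.042] [0.6   0.211 0.001] [0.664 0.276 0.088]
[ 0.247 -0.519  0.231] [0.    0.975 0.22  0.   ] [-0.488 -0.194 -0.064] 1.2
[[ 0.978  0.19  -0.088  0.616]
 [ 0.209 -0.884  0.419 -0.399]
 [ 0.001 -0.428 -0.904  0.896]
 [ 0.     0.     0.     1.   ]]
[[ 0.018 -0.996  0.09   0.434]
 [-1.    -0.019 -0.009 -0.001]
 [ 0.011 -0.089 -0.996  1.26 ]
 [ 0.     0.     0.     1.   ]]
```

View pics/a.png

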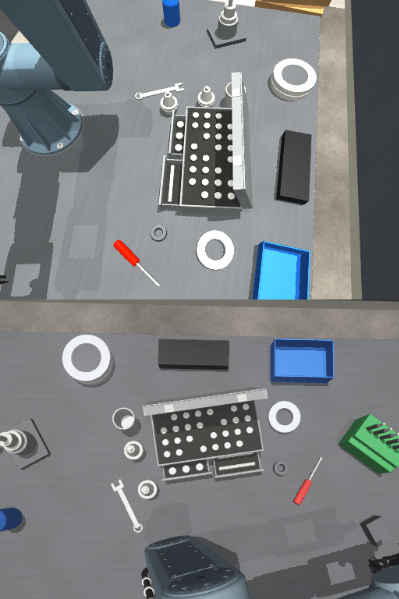

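The chest is yawed slightly, both drawers are part open, and the lid stands near vertical. The holder beside the left drawer is close by. Next I'll fit the chest frame.

```bash
python3 - <<'E'
from h import *
np.set_printoptions(precision=4,suppress=True)
S=np.load("side.npy");T=np.load("top.npy")
for nm,P in(("side",S),("top",T)):
    q=P.reshape(-1,3); q=q[~np.isnan(q[:,0])]
    m=(q[:,0]>.58)&(q[:,0]<.78)&(abs(q[:,1]+.02)<.24)&(q[:,2]>.265)&(q[:,2]<.3)
    a=q[m]; 
    r=cv2.minAreaRect(a[:,:2].astype(np.float32)*1000); print(nm,"lidtop",len(a),r,cv2.boxPoints(r).tolist(),np.percentile(a[:,2],[2,50,98]))
    # yaw, frame
    l=cv2.fitLine(a[:,:2].astype(np.float32),cv2.DIST_HUBER,0,.01,.01).ravel()
    d=l[:2]*np.sign(l[1]); yaw=np.arctan2(-d[0],d[1]); print("yaw",np.degrees(yaw))
    c,s=np.cos(yaw),np.sin(yaw); ex=np.array([c,s]);ey=np.array([-s,c])
    X=q[:,:2]@ex;Y=q[:,:2]@ey
    # lid profile (X at heights), mid section
    for z in np.arange(.11,.29,.015):
        k=(abs(q[:,2]-z)<.006)&(X>.55)&(X<.8)&(Y>-.2)&(Y<.12)
        if k.sum()>5: print("z%.3f"%z,k.sum(),np.percentile(X[k],[2,50,98]),np.percentile(Y[k],[2,98]))
    # drawer top edges
    print("rim z~.1 Y range",end=" ")
    k=(abs(q[:,2]-.1)<.006)&(X>.5)&(X<.66)&(abs(Y+.04)<.21); print(np.percentile(Y[k],[1,99]),np.percentile(X[k],[1,99]))
    for y in np.arange(-.24,.14,.02):
        k=(abs(Y-y)<.008)&(q[:,2]>.068)&(q[:,2]<.086)&(X>.38)&(X<.56)
        print(round(y,3),k.sum(),X[k].min() if k.sum() else None, np.percentile(X[k],[5,50]) if k.sum() else None)
E
```

```text
side lidtop 2316 ((650.638427734375, -18.19305419921875), (31.690959930419922, 341.161865234375), 9.46652889251709) [[606.9530639648438, 147.45875549316406], [663.0643920898438, -189.05711364746094], [694.3237915039062, -183.84486389160156], [638.2124633789062, 152.67100524902344]] [0.2689 0.2774 0.2817]
yaw 9.494807
z0.110 567 [0.5548 0.599  0.6975] [-0.1909  0.0186]
z0.125 40 [0.6927 0.6943 0.6961] [-0.1974  0.0094]
z0.140 43 [0.6885 0.6901 0.6917] [-0.1956  0.0242]
z0.155 40 [0.6845 0.6857 0.6874] [-0.1747  0.0392]
z0.170 44 [0.6798 0.6819 0.6833] [-0.1979  0.0384]
z0.185 43 [0.6758 0.6774 0.6789] [-0.1962  0.0167]
z0.200 49 [0.6715 0.673  0.6745] [-0.1904  0.0305]
z0.215 51 [0.6672 0.6687 0.6705] [-0.1828  0.0359]
z0.230 57 [0.6628 0.6642 0.6661] [-0.1959  0.038 ]
z0.245 55 [0.6586 0.6602 0.6619] [-0.1915  0.0383]
z0.260 55 [0.6543 0.6561 0.6577] [-0.1969  0.0235]
z0.275 1405 [0.6237 0.6367 0.6521] [-0.1961  0.0389]
rim z~.1 Y range [-0.2468  0.1161] [0.5018 0.6445]
-0.24 22 0.4291719081178979 [0.4297 0.4335]
-0.22 22 0.4289951146192012 [0.4295 0.4333]
-0.2 21 0.42956455928572573
[... 1776 characters left out ...]
28758054 [0.4315 0.435 ]
-0.18 18 0.4308708252232248 [0.4315 0.4346]
-0.16 19 0.43166762266995284 [0.432  0.4349]
-0.14 20 0.4313965405063187 [0.4317 0.4348]
-0.12 13 0.4318433194193538 [0.4333 0.451 ]
-0.1 17 0.44640694710829415 [0.4468 0.45  ]
-0.08 20 0.44624525802344217 [0.4465 0.4501]
-0.06 18 0.4463012114995451 [0.4466 0.4497]
-0.04 19 0.44582993290992595 [0.4463 0.4497]
-0.02 20 0.4455790877947667 [0.4462 0.4498]
-0.0 18 0.44622123420340004 [0.4466 0.4499]
0.02 19 0.44630054354372706 [0.4466 0.4495]
0.04 14 0.44639806879275873 [0.4473 0.4507]
0.06 0 None None
0.08 32 0.4127700181409292 [0.4141 0.4271]
0.1 16 0.408937356858466 [0.4092 0.426 ]
0.12 22 0.42953591965132976 [0.5427 0.5461]
```

```bash
cat > plan.py <<'E'
from h import *
import sys
YAW=np.radians(9.45); EX=np.array([np.cos(YAW),np.sin(YAW),0]); EY=np.array([-EX[1],EX[0],0]); Z=np.array([0,0,1.])
B=np.stack([EX,EY,Z],1)
def state():
    o=ctrl.get_obs(); q=o["eef_rot"]
    return o,np.array(o["eef_pos"]),R.from_quat([q[1],q[2],q[3],q[0]])
def plan(targets):
    "targets: (X,Y,Z mm in yawed frame, tilt deg, rows)"
    o,p,r=state(); print("t",o["time_s"],"chest-frame",(B.T@p*1e3).round(1),"F",(B.T@np.array(o["wrist_force"])).round(2))
    for X,Y,z,a,n in targets:
        P=B@np.array([X,Y,z])/1e3
        Rt=R.from_matrix(np.stack([EX,-EY,-Z],1))*R.from_rotvec([0,np.radians(a),0])
        rv=(r.inv()*Rt).as_rotvec()/n; d=(P-p)/n
        for i in range(n):
            print(r.inv().apply(d*1e3).round(1).tolist(),np.degrees(rv).round(1).tolist())
            r=r*R.from_rotvec(rv)
        p=P; print()
if __name__=="__main__": plan(eval(sys.argv[1]))
E
python3 plan.py "[(340,-205,180,40,10),(360,-205,42,40,5),(470,-205,42,40,10)]"
```

```text
t 1.2 chest-frame [ 158.3 -552.8  231.3] F [-0.51 -0.11 -0.06]
[27.0, -28.4, 5.1] [-0.6, 4.0, 1.5]
[25.9, -29.2, 6.7] [-0.6, 4.0, 1.5]
[24.6, -29.9, 8.1] [-0.6, 4.0, 1.5]
[23.1, -30.7, 9.5] [-0.6, 4.0, 1.5]
[21.6, -31.4, 10.8] [-0.6, 4.0, 1.5]
[20.0, -32.0, 11.9] [-0.6, 4.0, 1.5]
[18.2, -32.7, 12.9] [-0.6, 4.0, 1.5]
[16.4, -33.3, 13.8] [-0.6, 4.0, 1.5]
[14.6, -33.8, 14.5] [-0.6, 4.0, 1.5]
[12.6, -34.3, 15.1] [-0.6, 4.0, 1.5]

[-14.7, 0.0, 23.7] [-0.0, 0.0, 0.0]
[-14.7, 0.0, 23.7] [-0.0, 0.0, 0.0]
[-14.7, 0.0, 23.7] [-0.0, 0.0, 0.0]
[-14.7, 0.0, 23.7] [-0.0, 0.0, 0.0]
[-14.7, 0.0, 23.7] [-0.0, 0.0, 0.0]

[8.4, -0.0, 7.1] [0.0, -0.0, -0.0]
[8.4, -0.0, 7.1] [0.0, -0.0, -0.0]
[8.4, -0.0, 7.1] [0.0, -0.0, -0.0]
[8.4, -0.0, 7.1] [0.0, -0.0, -0.0]
[8.4, -0.0, 7.1] [0.0, -0.0, -0.0]
[8.4, -0.0, 7.1] [0.0, -0.0, -0.0]
[8.4, -0.0, 7.1] [0.0, -0.0, -0.0]
[8.4, -0.0, 7.1] [0.0, -0.0, -0.0]
[8.4, -0.0, 7.1] [0.0, -0.0, -0.0]
[8.4, -0.0, 7.1] [0.0, -0.0, -0.0]
```

{"method": "apply_moves", "body": {"moves": [{"jaw": 0, "offset": [27, -28, 5], "rot": [-0.6, 4, 1.5]}, {"jaw": 0, "offset": [26, -29, 7], "rot": [-0.6, 4, 1.5]}, {"jaw": 0, "offset": [25, -30, 8], "rot": [-0.6, 4, 1.5]}, {"jaw": 0, "offset": [23, -31, 9], "rot": [-0.6, 4, 1.5]}, {"jaw": 0, "offset": [22, -31, 11], "rot": [-0.6, 4, 1.5]}]}}

```text
time_s: 1.82
eef_pos: [0.3092, -0.3321, 0.206]
eef_rot: [-0.013, 0.972, 0.152, 0.176]
wrist_force: [-1.2, -0.0, 0.4]
opening: 0.0
grasp_force: 0.0
```

{"method": "apply_moves", "body": {"moves": [{"jaw": 0, "offset": [20, -32, 12], "rot": [-0.6, 4, 1.5]}, {"jaw": 0, "offset": [18, -33, 13], "rot": [-0.6, 4, 1.5]}, {"jaw": 0, "offset": [16, -33, 14], "rot": [-0.6, 4, 1.5]}, {"jaw": 0, "offset": [15, -34, 14], "rot": [-0.6, 4, 1.5]}, {"jaw": 0, "offset": [13, -34, 15], "rot": [-0.6, 4, 1.5]}]}}

```text
time_s: 2.45
eef_pos: [0.3698, -0.1458, 0.18]
eef_rot: [-0.025, 0.935, 0.079, 0.345]
wrist_force: [-0.2, 0.1, 0.5]
opening: -0.005
grasp_force: 0.0
```

```bash
python3 plan.py "[(370,-205,42,40,5)]"
```

```text
t 2.45 chest-frame [ 340.8 -204.6  180. ] F [-0.23  0.1   0.52]
[-13.5, -0.1, 24.8] [0.1, -0.1, 0.1]
[-13.4, -0.1, 24.8] [0.1, -0.1, 0.1]
[-13.4, -0.0, 24.8] [0.1, -0.1, 0.1]
[-13.4, 0.0, 24.9] [0.1, -0.1, 0.1]
[-13.3, 0.0, 24.9] [0.1, -0.1, 0.1]
```

{"method": "apply_moves", "body": {"moves": [{"jaw": 0, "offset": [-13.5, 0, 25], "rot": [0, 0, 0]}, {"jaw": 0, "offset": [-13.5, 0, 25], "rot": [0, 0, 0]}, {"jaw": 0, "offset": [-13.5, 0, 25], "rot": [0, 0, 0]}, {"jaw": 0, "offset": [-13.5, 0, 25], "rot": [0, 0, 0]}, {"jaw": 0, "offset": [-13.5, 0, 25], "rot": [0, 0, 0]}]}}

```text
time_s: 3.08
eef_pos: [0.3989, -0.1435, 0.0405]
eef_rot: [-0.024, 0.935, 0.08, 0.344]
wrist_force: [0.4, -0.7, 0.3]
opening: 0.0
grasp_force: 0.0
```

{"method": "apply_moves", "body": {"moves": [{"jaw": 0, "offset": [7, 0, 6], "rot": [0, 0, 0]}, {"jaw": 0, "offset": [7, 0, 6], "rot": [0, 0, 0]}, {"jaw": 0, "offset": [7, 0, 6], "rot": [0, 0, 0]}, {"jaw": 0, "offset": [7, 0, 6], "rot": [0, 0, 0]}, {"jaw": 0, "offset": [7, 0, 6], "rot": [0, 0, 0]}]}}

```text
time_s: 3.7
eef_pos: [0.4449, -0.1354, 0.0413]
eef_rot: [-0.025, 0.935, 0.08, 0.344]
wrist_force: [-0.3, -0.0, -0.6]
opening: 0.0
grasp_force: 0.0
```

{"method": "apply_moves", "body": {"moves": [{"jaw": 0, "offset": [4.6, 0, 3.9], "rot": [0, 0, 0]}, {"jaw": 0, "offset": [4.6, 0, 3.9], "rot": [0, 0, 0]}, {"jaw": 0, "offset": [4.6, 0, 3.9], "rot": [0, 0, 0]}, {"jaw": 0, "offset": [4.6, 0, 3.9], "rot": [0, 0, 0]}, {"jaw": 0, "offset": [4.6, 0, 3.9], "rot": [0, 0, 0]}]}}

```text
time_s: 4.32
eef_pos: [0.4742, -0.1302, 0.0408]
eef_rot: [-0.025, 0.935, 0.08, 0.344]
wrist_force: [-2.0, 0.8, 2.3]
opening: -0.004
grasp_force: 1.1
```

```bash
python3 plan.py "[(476,-205,42,40,5)]"
```

```text
t 4.325 chest-frame [ 446.4 -206.2   40.8] F [-1.88  1.1   2.27]
[4.7, -0.2, 3.7] [0.1, -0.1, 0.1]
[4.7, -0.2, 3.7] [0.1, -0.1, 0.1]
[4.7, -0.2, 3.6] [0.1, -0.1, 0.1]
[4.7, -0.2, 3.6] [0.1, -0.1, 0.1]
[4.7, -0.2, 3.6] [0.1, -0.1, 0.1]
```

{"method": "apply_moves", "body": {"moves": [{"jaw": 0, "offset": [4.6, 0, 3.7], "rot": [0, 0, 0]}, {"jaw": 0, "offset": [4.6, 0, 3.7], "rot": [0, 0, 0]}, {"jaw": 0, "offset": [4.6, 0, 3.7], "rot": [0, 0, 0]}, {"jaw": 0, "offset": [4.6, 0, 3.7], "rot": [0, 0, 0]}, {"jaw": 0, "offset": [4, 0, 3], "rot": [0, 0, 0]}]}}

```text
time_s: 4.95
eef_pos: [0.5022, -0.1251, 0.0416]
eef_rot: [-0.025, 0.935, 0.08, 0.344]
wrist_force: [-2.5, -1.0, -1.6]
opening: 0.004
grasp_force: 1.1
```

{"method": "apply_moves", "body": {"moves": [{"jaw": 0, "offset": [1.5, 0, 1.3], "rot": [0, 0, 0]}, {"jaw": 0, "offset": [1.5, 0, 1.3], "rot": [0, 0, 0]}, {"jaw": 0, "offset": [1.1, 0, 0.9], "rot": [0, 0, 0]}, {"jaw": 0, "offset": [0.8, 0, 0.6], "rot": [0, 0, 0]}, {"jaw": 0, "offset": [0.8, 0, 0.6], "rot": [0, 0, 0]}]}}

```text
time_s: 5.58
eef_pos: [0.5092, -0.124, 0.0418]
eef_rot: [-0.025, 0.935, 0.08, 0.344]
wrist_force: [-2.3, -0.2, -0.6]
opening: 0.005
grasp_force: 1.0
```

```bash
python3 plan.py "[]"
```

```text
t 5.575 chest-frame [ 482.  -206.    41.8] F [-2.28  0.21 -0.6 ]
```

{"method": "apply_moves", "body": {"moves": [{"jaw": 0, "offset": [0.8, 0, 0.6], "rot": [0, 0, 0]}, {"jaw": 0, "offset": [0.8, 0, 0.6], "rot": [0, 0, 0]}, {"jaw": 0, "offset": [0.8, 0, 0.6], "rot": [0, 0, 0]}, {"jaw": 0, "offset": [0.8, 0, 0.6], "rot": [0, 0, 0]}, {"jaw": 0, "offset": [0.4, 0, 0.3], "rot": [0, 0, 0]}]}}

```text
time_s: 6.2
eef_pos: [0.5136, -0.1234, 0.0421]
eef_rot: [-0.025, 0.935, 0.08, 0.344]
wrist_force: [-7.3, -0.2, 1.7]
opening: -0.003
grasp_force: 3.7
```

{"method": "apply_moves", "body": {"moves": [{"jaw": 0, "offset": [0.4, 0, 0.3], "rot": [0, 0, 0]}, {"jaw": 0, "offset": [0.4, 0, 0.3], "rot": [0, 0, 0]}, {"jaw": 0, "offset": [0.2, 0, 0.2], "rot": [0, 0, 0]}, {"jaw": 0, "offset": [0, 0, 0], "rot": [0, 0, 0]}, {"jaw": 0, "offset": [0, 0, 0], "rot": [0, 0, 0]}]}}

```text
time_s: 6.82
eef_pos: [0.5138, -0.1233, 0.0418]
eef_rot: [-0.025, 0.936, 0.08, 0.343]
wrist_force: [-22.4, -2.5, 13.8]
opening: 0.001
grasp_force: 11.2
```

```bash
python3 plan.py "[(380,-206,42,40,5),(380,-45,42,40,5)]"
```

```text
t 6.825 chest-frame [ 486.6 -206.    41.8] F [-22.56   1.18  13.84]
[-16.3, -0.0, -13.8] [0.1, -0.0, 0.1]
[-16.3, -0.0, -13.8] [0.1, -0.0, 0.1]
[-16.3, -0.0, -13.8] [0.1, -0.0, 0.1]
[-16.3, -0.0, -13.8] [0.1, -0.0, 0.1]
[-16.3, -0.0, -13.7] [0.1, -0.0, 0.1]

[0.0, -32.2, 0.0] [-0.0, 0.0, -0.0]
[0.0, -32.2, 0.0] [-0.0, 0.0, -0.0]
[0.0, -32.2, 0.0] [-0.0, 0.0, -0.0]
[0.0, -32.2, 0.0] [-0.0, 0.0, -0.0]
[0.0, -32.2, 0.0] [-0.0, 0.0, -0.0]
```

{"method": "apply_moves", "body": {"moves": [{"jaw": 0, "offset": [-16, 0, -14], "rot": [0, 0, 0]}, {"jaw": 0, "offset": [-16, 0, -14], "rot": [0, 0, 0]}, {"jaw": 0, "offset": [-16, 0, -14], "rot": [0, 0, 0]}, {"jaw": 0, "offset": [-16, 0, -14], "rot": [0, 0, 0]}, {"jaw": 0, "offset": [-16, 0, -14], "rot": [0, 0, 0]}]}}

```text
time_s: 7.45
eef_pos: [0.4102, -0.1417, 0.0445]
eef_rot: [-0.025, 0.935, 0.08, 0.344]
wrist_force: [-0.5, 0.2, -0.2]
opening: -0.002
grasp_force: 0.0
```

{"method": "apply_moves", "body": {"moves": [{"jaw": 0, "offset": [0, -31, 0], "rot": [0, 0, 0]}, {"jaw": 0, "offset": [0, -31, 0], "rot": [0, 0, 0]}, {"jaw": 0, "offset": [0, -31, 0], "rot": [0, 0, 0]}, {"jaw": 0, "offset": [0, -31, 0], "rot": [0, 0, 0]}, {"jaw": 0, "offset": [0, -31, 0], "rot": [0, 0, 0]}]}}

```text
time_s: 8.07
eef_pos: [0.431, -0.0052, 0.0382]
eef_rot: [-0.033, 0.939, 0.084, 0.332]
wrist_force: [-0.4, -0.5, -0.2]
opening: -0.002
grasp_force: 0.0
```

```bash
python3 plan.py "[(425,-51,42,40,5),(470,-51,42,40,5)]"
```

```text
t 8.075 chest-frame [424.3 -75.9  38.2] F [-0.5  -0.42 -0.22]
[0.6, -5.0, -0.4] [-0.2, 0.2, 0.1]
[0.6, -5.0, -0.4] [-0.2, 0.2, 0.1]
[0.6, -5.0, -0.5] [-0.2, 0.2, 0.1]
[0.6, -5.0, -0.5] [-0.2, 0.2, 0.1]
[0.6, -5.0, -0.5] [-0.2, 0.2, 0.1]

[6.9, 0.0, 5.8] [0.0, -0.0, 0.0]
[6.9, 0.0, 5.8] [0.0, -0.0, 0.0]
[6.9, 0.0, 5.8] [0.0, -0.0, 0.0]
[6.9, 0.0, 5.8] [0.0, -0.0, 0.0]
[6.9, 0.0, 5.8] [0.0, -0.0, 0.0]
```

{"method": "apply_moves", "body": {"moves": [{"jaw": 0, "offset": [0, 0, 0], "rot": [0, 0, 0]}, {"jaw": 0, "offset": [0, -6, 0], "rot": [0, 0, 0]}, {"jaw": 0, "offset": [0, -6, 0], "rot": [0, 0, 0]}, {"jaw": 0, "offset": [0, -6, 0], "rot": [0, 0, 0]}, {"jaw": 0, "offset": [0, -6, 0], "rot": [-1, 1, 0.5]}]}}

```text
time_s: 8.7
eef_pos: [0.4367, 0.0168, 0.0363]
eef_rot: [-0.028, 0.938, 0.076, 0.338]
wrist_force: [-0.0, -0.9, 0.1]
opening: 0.001
grasp_force: 0.0
```

```bash
python3 plan.py "[(465,-51,42,40,5)]"; python3 -c "
from h import *
print(np.array(ctrl.get_obs()['q']).round(2))"
```

```text
t 8.7 chest-frame [433.5 -55.1  36.3] F [-0.16 -0.86  0.1 ]
[5.6, -0.8, 3.1] [0.0, 0.1, -0.0]
[5.6, -0.8, 3.1] [0.0, 0.1, -0.0]
[5.6, -0.8, 3.1] [0.0, 0.1, -0.0]
[5.6, -0.8, 3.2] [0.0, 0.1, -0.0]
[5.6, -0.8, 3.2] [0.0, 0.1, -0.0]

[-0.59 -0.05  2.58  1.42  0.46 -0.46]
```

{"method": "apply_moves", "body": {"moves": [{"jaw": 0, "offset": [5, 0, 3], "rot": [0, 0, 0]}, {"jaw": 0, "offset": [5, 0, 3], "rot": [0, 0, 0]}, {"jaw": 0, "offset": [5, 0, 3], "rot": [0, 0, 0]}, {"jaw": 0, "offset": [5, 0, 3], "rot": [0, 0, 0]}, {"jaw": 0, "offset": [5, 0, 3], "rot": [0, 0, 0]}]}}

```text
time_s: 9.32
eef_pos: [0.4651, 0.0221, 0.0404]
eef_rot: [-0.029, 0.938, 0.077, 0.337]
wrist_force: [-2.3, 0.0, -1.1]
opening: 0.002
grasp_force: 1.1
```

```bash
python3 plan.py "[(478,-54,42,40,5)]"; python3 -c "
from h import *
print(np.array(ctrl.get_obs()['q']).round(2))"
```

```text
t 9.325 chest-frame [462.4 -54.6  40.4] F [-2.26  0.38 -1.14]
[2.6, -0.1, 1.7] [-0.0, 0.1, -0.0]
[2.6, -0.1, 1.7] [-0.0, 0.1, -0.0]
[2.6, -0.1, 1.7] [-0.0, 0.1, -0.0]
[2.6, -0.1, 1.8] [-0.0, 0.1, -0.0]
[2.6, -0.1, 1.8] [-0.0, 0.1, -0.0]

[-0.5   0.    2.5   1.43  0.41 -0.4 ]
```

{"method": "apply_moves", "body": {"moves": [{"jaw": 0, "offset": [2.6, 0, 2], "rot": [0, 0, 0]}, {"jaw": 0, "offset": [2.6, 0, 2], "rot": [0, 0, 0]}, {"jaw": 0, "offset": [2.6, 0, 2], "rot": [0, 0, 0]}, {"jaw": 0, "offset": [2.6, 0, 2], "rot": [0, 0, 0]}, {"jaw": 0, "offset": [2.6, 0, 2], "rot": [0, 0, 0]}]}}

```text
time_s: 9.95
eef_pos: [0.481, 0.0248, 0.0409]
eef_rot: [-0.029, 0.938, 0.077, 0.337]
wrist_force: [-1.7, -1.2, -0.7]
opening: 0.004
grasp_force: 1.1
```

{"method": "apply_moves", "body": {"moves": [{"jaw": 0, "offset": [1.1, 0, 0.9], "rot": [0, 0, 0]}, {"jaw": 0, "offset": [0.8, 0, 0.7], "rot": [0, 0, 0]}, {"jaw": 0, "offset": [0.8, 0, 0.7], "rot": [0, 0, 0]}, {"jaw": 0, "offset": [0.8, 0, 0.6], "rot": [0, 0, 0]}, {"jaw": 0, "offset": [0.6, 0, 0.5], "rot": [0, 0, 0]}]}}

```text
time_s: 10.58
eef_pos: [0.4862, 0.0257, 0.041]
eef_rot: [-0.029, 0.938, 0.077, 0.337]
wrist_force: [-2.2, -2.0, 0.3]
opening: -0.0
grasp_force: 1.0
```

```bash
python3 plan.py "[]"
```

```text
t 10.575 chest-frame [483.8 -54.5  41. ] F [-2.54 -1.63  0.31]
```

{"method": "apply_moves", "body": {"moves": [{"jaw": 0, "offset": [0.7, 0, 0.6], "rot": [0, 0, 0]}, {"jaw": 0, "offset": [0.7, 0, 0.6], "rot": [0, 0, 0]}, {"jaw": 0, "offset": [0.7, 0, 0.6], "rot": [0, 0, 0]}, {"jaw": 0, "offset": [0.4, 0, 0.3], "rot": [0, 0, 0]}, {"jaw": 0, "offset": [0.3, 0, 0.3], "rot": [0, 0, 0]}]}}

```text
time_s: 11.2
eef_pos: [0.4889, 0.0262, 0.0405]
eef_rot: [-0.028, 0.938, 0.077, 0.337]
wrist_force: [-19.9, -4.5, 17.4]
opening: -0.003
grasp_force: 10.3
```

```bash
python3 plan.py "[]"
```

```text
t 11.2 chest-frame [486.6 -54.4  40.5] F [-20.32  -1.15  17.39]
```

```bash
python3 plan.py "[(448,-54,44,40,2),(440,-54,150,40,3),(450,-90,390,8,10),(705,-124,390,0,10)]"
```

```text
t 11.2 chest-frame [486.6 -54.4  40.5] F [-20.32  -1.15  17.39]
[-13.8, -0.2, -13.6] [-0.0, 0.2, -0.0]
[-13.7, -0.2, -13.7] [-0.0, 0.2, -0.0]

[20.7, 0.0, -28.8] [0.0, 0.0, 0.0]
[20.7, 0.0, -28.8] [0.0, 0.0, 0.0]
[20.7, 0.0, -28.8] [0.0, 0.0, 0.0]

[16.2, 3.6, -17.7] [0.0, -3.2, 0.0]
[15.2, 3.6, -18.6] [0.0, -3.2, 0.0]
[14.1, 3.6, -19.4] [0.0, -3.2, 0.0]
[13.0, 3.6, -20.2] [0.0, -3.2, 0.0]
[11.9, 3.6, -20.9] [0.0, -3.2, 0.0]
[10.7, 3.6, -21.5] [0.0, -3.2, 0.0]
[9.5, 3.6, -22.1] [0.0, -3.2, 0.0]
[8.2, 3.6, -22.6] [0.0, -3.2, 0.0]
[6.9, 3.6, -23.0] [0.0, -3.2, 0.0]
[5.6, 3.6, -23.3] [0.0, -3.2, 0.0]

[25.3, 3.4, 3.5] [0.0, -0.8, 0.0]
[25.3, 3.4, 3.2] [0.0, -0.8, 0.0]
[25.3, 3.4, 2.8] [0.0, -0.8, 0.0]
[25.4, 3.4, 2.5] [0.0, -0.8, 0.0]
[25.4, 3.4, 2.1] [0.0, -0.8, 0.0]
[25.4, 3.4, 1.8] [0.0, -0.8, 0.0]
[25.5, 3.4, 1.4] [0.0, -0.8, 0.0]
[25.5, 3.4, 1.1] [0.0, -0.8, 0.0]
[25.5, 3.4, 0.7] [0.0, -0.8, 0.0]
[25.5, 3.4, 0.4] [0.0, -0.8, 0.0]
```

{"method": "apply_moves", "body": {"moves": [{"jaw": 0, "offset": [-14, 0, -14], "rot": [0, 0, 0]}, {"jaw": 0, "offset": [-12, 0, -12], "rot": [0, 0, 0]}, {"jaw": 0, "offset": [20, 0, -28], "rot": [0, 0, 0]}, {"jaw": 0, "offset": [21, 0, -29], "rot": [0, 0, 0]}, {"jaw": 0, "offset": [21, 0, -29], "rot": [0, 0, 0]}]}}

```text
time_s: 11.82
eef_pos: [0.4474, 0.0195, 0.1465]
eef_rot: [-0.03, 0.937, 0.078, 0.338]
wrist_force: [0.9, 0.9, -0.6]
opening: -0.0
grasp_force: 0.0
```

{"method": "apply_moves", "body": {"moves": [{"jaw": 0, "offset": [16, 3.6, -18], "rot": [0, -3.2, 0]}, {"jaw": 0, "offset": [15, 3.6, -19], "rot": [0, -3.2, 0]}, {"jaw": 0, "offset": [14, 3.6, -19], "rot": [0, -3.2, 0]}, {"jaw": 0, "offset": [13, 3.6, -20], "rot": [0, -3.2, 0]}, {"jaw": 0, "offset": [12, 3.6, -21], "rot": [0, -3.2, 0]}]}}

```text
time_s: 12.45
eef_pos: [0.4559, 0.0024, 0.2663]
eef_rot: [-0.019, 0.975, 0.081, 0.204]
wrist_force: [0.1, 1.0, 0.1]
opening: 0.001
grasp_force: 0.0
```

{"method": "apply_moves", "body": {"moves": [{"jaw": 0, "offset": [11, 3.6, -21], "rot": [0, -3.2, 0]}, {"jaw": 0, "offset": [10, 3.6, -22], "rot": [0, -3.2, 0]}, {"jaw": 0, "offset": [8, 3.6, -23], "rot": [0, -3.2, 0]}, {"jaw": 0, "offset": [7, 3.6, -23], "rot": [0, -3.2, 0]}, {"jaw": 0, "offset": [6, 3.6, -23], "rot": [0, -3.2, 0]}]}}

```text
time_s: 13.08
eef_pos: [0.4657, -0.0147, 0.3859]
eef_rot: [-0.008, 0.994, 0.083, 0.066]
wrist_force: [0.8, 0.3, -0.4]
opening: -0.0
grasp_force: 0.0
```

```bash
python3 plan.py "[(705,-124,390,0,10)]"; python3 - <<'E'
from h import *
im,P=cloud("top"); save("b.png",im)
E
```

```text
t 13.075 chest-frame [457.  -90.9 385.9] F [ 0.84  0.17 -0.36]
[24.6, 3.4, 2.9] [-0.0, -0.8, 0.0]
[24.7, 3.4, 2.5] [-0.0, -0.8, 0.0]
[24.7, 3.3, 2.2] [-0.0, -0.8, 0.0]
[24.7, 3.3, 1.9] [-0.0, -0.8, 0.0]
[24.8, 3.3, 1.6] [-0.0, -0.8, 0.0]
[24.8, 3.3, 1.2] [-0.0, -0.8, 0.0]
[24.8, 3.3, 0.9] [-0.0, -0.8, 0.0]
[24.8, 3.3, 0.6] [-0.0, -0.8, 0.0]
[24.8, 3.3, 0.2] [-0.0, -0.8, 0.0]
[24.8, 3.3, -0.1] [-0.0, -0.8, 0.0]
```

View pics/b.png

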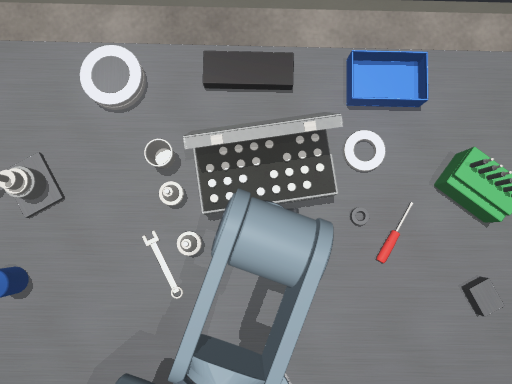

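The picture shows both drawers flush with the chest front at about row 205, the lid still up along rows 120–145, and the tools where they were. Next I'll go over behind the lid.

{"method": "apply_moves", "body": {"moves": [{"jaw": 0, "offset": [25, 3.3, 3], "rot": [0, -0.8, 0]}, {"jaw": 0, "offset": [25, 3.3, 2], "rot": [0, -0.8, 0]}, {"jaw": 0, "offset": [25, 3.3, 2], "rot": [0, -0.8, 0]}, {"jaw": 0, "offset": [25, 3.3, 2], "rot": [0, -0.8, 0]}, {"jaw": 0, "offset": [25, 3.3, 2], "rot": [0, -0.8, 0]}]}}

```text
time_s: 13.75
eef_pos: [0.5928, -0.0099, 0.3866]
eef_rot: [-0.005, 0.996, 0.083, 0.032]
wrist_force: [-0.1, -0.4, 0.5]
opening: 0.001
grasp_force: 0.0
```

{"method": "apply_moves", "body": {"moves": [{"jaw": 0, "offset": [25, 3.3, 1], "rot": [0, -0.8, 0]}, {"jaw": 0, "offset": [25, 3.3, 1], "rot": [0, -0.8, 0]}, {"jaw": 0, "offset": [25, 3.3, 1], "rot": [0, -0.8, 0]}, {"jaw": 0, "offset": [25, 3.3, 0], "rot": [0, -0.8, 0]}, {"jaw": 0, "offset": [25, 3.3, 0], "rot": [0, -0.8, 0]}]}}

```text
time_s: 14.38
eef_pos: [0.7188, -0.0055, 0.3881]
eef_rot: [-0.002, 0.996, 0.084, -0.003]
wrist_force: [0.4, 0.0, 0.8]
opening: 0.001
grasp_force: 0.0
```

```bash
python3 plan.py "[(705,-124,242,0,5)]"; python3 -c "
from h import *
print(np.array(ctrl.get_obs()['q']).round(2))"
```

```text
t 14.375 chest-frame [ 708.2 -123.4  388.1] F [ 0.43 -0.04  0.81]
[-0.5, 0.2, 29.2] [-0.1, 0.1, 0.0]
[-0.5, 0.2, 29.2] [-0.1, 0.1, 0.0]
[-0.5, 0.2, 29.2] [-0.1, 0.1, 0.0]
[-0.6, 0.2, 29.2] [-0.1, 0.1, 0.0]
[-0.6, 0.1, 29.2] [-0.1, 0.1, 0.0]

[-0.17  0.45  0.96  0.    1.74  1.23]
```

{"method": "apply_moves", "body": {"moves": [{"jaw": 0, "offset": [0, 0, 29], "rot": [0, 0, 0]}, {"jaw": 0, "offset": [0, 0, 29], "rot": [0, 0, 0]}, {"jaw": 0, "offset": [0, 0, 29], "rot": [0, 0, 0]}, {"jaw": 0, "offset": [0, 0, 29], "rot": [0, 0, 0]}, {"jaw": 0, "offset": [0, 0, 29], "rot": [0, 0, 0]}]}}

```text
time_s: 15.0
eef_pos: [0.717, -0.0051, 0.2421]
eef_rot: [-0.002, 0.997, 0.083, -0.003]
wrist_force: [0.4, -0.2, -0.8]
opening: -0.003
grasp_force: 0.0
```

{"method": "apply_moves", "body": {"moves": [{"jaw": 0, "offset": [-6, 0, 0], "rot": [0, 0, 0]}, {"jaw": 0, "offset": [-6, 0, 0], "rot": [0, 0, 0]}, {"jaw": 0, "offset": [-6, 0, 0], "rot": [0, 0, 0]}, {"jaw": 0, "offset": [-6, 0, 0], "rot": [0, 0, 0]}, {"jaw": 0, "offset": [-4, 0, 0], "rot": [0, 0, 0]}]}}

```text
time_s: 15.62
eef_pos: [0.6897, -0.0101, 0.2448]
eef_rot: [-0.001, 0.997, 0.083, -0.002]
wrist_force: [0.1, 0.6, 0.8]
opening: -0.003
grasp_force: 0.0
```

{"method": "apply_moves", "body": {"moves": [{"jaw": 0, "offset": [-2, 0, 0], "rot": [0, 0, 0]}, {"jaw": 0, "offset": [-2, 0, 0], "rot": [0, 0, 0]}, {"jaw": 0, "offset": [-2, 0, 0], "rot": [0, 0, 0]}, {"jaw": 0, "offset": [-2, 0, 0], "rot": [0, 0, 0]}, {"jaw": 0, "offset": [-2, 0, 0], "rot": [0, 0, 0]}]}}

```text
time_s: 16.25
eef_pos: [0.6806, -0.0116, 0.244]
eef_rot: [-0.002, 0.997, 0.083, -0.002]
wrist_force: [3.5, 1.1, -1.7]
opening: 0.0
grasp_force: 1.6
```

```bash
python3 plan.py "[]"
```

```text
t 16.25 chest-frame [ 669.5 -123.1  244. ] F [ 3.66  0.54 -1.68]
```

```bash
cat > arc.py <<'E'
import numpy as np
f=np.radians(np.linspace(83.7,15,31)); x=-144.8*np.cos(f); z=144.8*np.sin(f)
for i,(a,b) in enumerate(zip(np.diff(x),-np.diff(z))): print(i,round(a,1),round(b,1),"->",round(674.5+11+x[i+1],1),round(100+z[i+1],1))
E
python3 arc.py
```

```text
0 -5.7 0.7 -> 663.9 243.2
1 -5.7 1.0 -> 658.2 242.2
2 -5.7 1.2 -> 652.5 241.0
3 -5.6 1.4 -> 646.9 239.6
4 -5.5 1.7 -> 641.4 237.9
5 -5.5 1.9 -> 635.9 236.0
6 -5.4 2.1 -> 630.5 233.9
7 -5.3 2.3 -> 625.2 231.6
8 -5.2 2.5 -> 620.0 229.1
9 -5.1 2.7 -> 614.9 226.4
10 -5.0 2.9 -> 609.9 223.5
11 -4.9 3.1 -> 605.0 220.4
12 -4.7 3.3 -> 600.2 217.0
13 -4.6 3.5 -> 595.6 213.5
14 -4.5 3.7 -> 591.2 209.9
15 -4.3 3.9 -> 586.9 206.0
16 -4.2 4.0 -> 582.7 202.0
17 -4.0 4.2 -> 578.7 197.8
18 -3.8 4.3 -> 574.9 193.4
19 -3.6 4.5 -> 571.2 188.9
20 -3.5 4.6 -> 567.8 184.3
21 -3.3 4.8 -> 564.5 179.5
22 -3.1 4.9 -> 561.4 174.6
23 -2.9 5.0 -> 558.5 169.6
24 -2.7 5.1 -> 555.9 164.5
25 -2.5 5.2 -> 553.4 159.3
26 -2.3 5.3 -> 551.1 153.9
27 -2.0 5.4 -> 549.1 148.5
28 -1.8 5.5 -> 547.2 143.0
29 -1.6 5.6 -> 545.6 137.5
```

{"method": "apply_moves", "body": {"moves": [{"jaw": 0, "offset": [-5.7, 0, 0.7], "rot": [0, 0, 0]}, {"jaw": 0, "offset": [-5.7, 0, 1], "rot": [0, 0, 0]}, {"jaw": 0, "offset": [-5.7, 0, 1.2], "rot": [0, 0, 0]}, {"jaw": 0, "offset": [-5.6, 0, 1.4], "rot": [0, 0, 0]}, {"jaw": 0, "offset": [-5.5, 0, 1.7], "rot": [0, 0, 0]}]}}

```text
time_s: 16.88
eef_pos: [0.6518, -0.0163, 0.2382]
eef_rot: [-0.002, 0.997, 0.083, -0.002]
wrist_force: [3.9, 0.3, -0.5]
opening: 0.003
grasp_force: 1.5
```

{"method": "apply_moves", "body": {"moves": [{"jaw": 0, "offset": [-5.5, 0, 1.9], "rot": [0, 0, 0]}, {"jaw": 0, "offset": [-5.4, 0, 2.1], "rot": [0, 0, 0]}, {"jaw": 0, "offset": [-5.3, 0, 2.3], "rot": [0, 0, 0]}, {"jaw": 0, "offset": [-5.2, 0, 2.5], "rot": [0, 0, 0]}, {"jaw": 0, "offset": [-5.1, 0, 2.7], "rot": [0, 0, 0]}]}}

```text
time_s: 17.5
eef_pos: [0.6256, -0.0208, 0.2269]
eef_rot: [-0.002, 0.997, 0.083, -0.003]
wrist_force: [0.6, 0.9, 3.2]
opening: 0.001
grasp_force: 1.6
```

```bash
python3 plan.py "[]"; python3 - <<'E'
from h import *
im,P=cloud("side"); save("c.png",im)
E
```

```text
t 17.5 chest-frame [ 613.7 -123.2  226.9] F [0.75 0.8  3.24]
```

View pics/c.png

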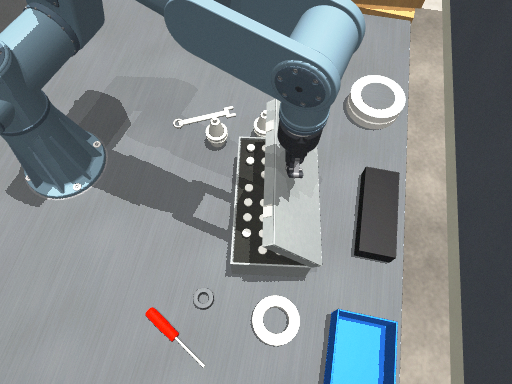

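The fingertip rests on the lid's outer face at about (295,172). The lid is coming down and its front edge is near column 268. I'll carry on along the arc.

{"method": "apply_moves", "body": {"moves": [{"jaw": 0, "offset": [-5, 0, 2.9], "rot": [0, 0, 0]}, {"jaw": 0, "offset": [-4.9, 0, 3.1], "rot": [0, 0, 0]}, {"jaw": 0, "offset": [-4.7, 0, 3.3], "rot": [0, 0, 0]}, {"jaw": 0, "offset": [-4.6, 0, 3.5], "rot": [0, 0, 0]}, {"jaw": 0, "offset": [-4.5, 0, 3.7], "rot": [0, 0, 0]}]}}

```text
time_s: 18.18
eef_pos: [0.6021, -0.0248, 0.2101]
eef_rot: [-0.002, 0.997, 0.083, -0.003]
wrist_force: [0.8, -0.4, 3.7]
opening: -0.002
grasp_force: 1.4
```

{"method": "apply_moves", "body": {"moves": [{"jaw": 0, "offset": [-4.3, 0, 3.9], "rot": [0, 0, 0]}, {"jaw": 0, "offset": [-4.2, 0, 4], "rot": [0, 0, 0]}, {"jaw": 0, "offset": [-4, 0, 4.2], "rot": [0, 0, 0]}, {"jaw": 0, "offset": [-3.8, 0, 4.3], "rot": [0, 0, 0]}, {"jaw": 0, "offset": [-3.6, 0, 4.5], "rot": [0, 0, 0]}]}}

```text
time_s: 18.8
eef_pos: [0.5824, -0.0279, 0.1892]
eef_rot: [-0.002, 0.997, 0.083, -0.003]
wrist_force: [-0.8, -1.1, 2.7]
opening: 0.003
grasp_force: 1.2
```

{"method": "apply_moves", "body": {"moves": [{"jaw": 0, "offset": [-3.5, 0, 4.6], "rot": [0, 0, 0]}, {"jaw": 0, "offset": [-3.3, 0, 4.8], "rot": [0, 0, 0]}, {"jaw": 0, "offset": [-3.1, 0, 4.9], "rot": [0, 0, 0]}, {"jaw": 0, "offset": [-2.9, 0, 5], "rot": [0, 0, 0]}, {"jaw": 0, "offset": [-2.7, 0, 5.1], "rot": [0, 0, 0]}]}}

```text
time_s: 19.42
eef_pos: [0.5671, -0.0304, 0.1648]
eef_rot: [-0.002, 0.997, 0.083, -0.003]
wrist_force: [-0.2, -1.0, 1.7]
opening: 0.0
grasp_force: 1.0
```

```bash
python3 plan.py "[]"
```

```text
t 19.425 chest-frame [ 554.4 -123.1  164.8] F [-0.33 -1.    1.68]
```

{"method": "apply_moves", "body": {"moves": [{"jaw": 0, "offset": [-2.5, 0, 5.2], "rot": [0, 0, 0]}, {"jaw": 0, "offset": [-2.3, 0, 5.3], "rot": [0, 0, 0]}, {"jaw": 0, "offset": [-2, 0, 5.4], "rot": [0, 0, 0]}, {"jaw": 0, "offset": [-1.8, 0, 5.5], "rot": [0, 0, 0]}, {"jaw": 0, "offset": [-1, 0, 3], "rot": [0, 0, 0]}]}}

```text
time_s: 20.05
eef_pos: [0.5576, -0.0319, 0.1404]
eef_rot: [-0.002, 0.997, 0.083, -0.003]
wrist_force: [-0.9, 0.1, 1.0]
opening: -0.001
grasp_force: 0.9
```

{"method": "apply_moves", "body": {"moves": [{"jaw": 0, "offset": [-0.6, 0, 2.2], "rot": [0, 0, 0]}, {"jaw": 0, "offset": [-0.6, 0, 2], "rot": [0, 0, 0]}, {"jaw": 0, "offset": [-0.5, 0, 2], "rot": [0, 0, 0]}, {"jaw": 0, "offset": [0, 0, 1.2], "rot": [0, 0, 0]}, {"jaw": 0, "offset": [0, 0, 1], "rot": [0, 0, 0]}]}}

```text
time_s: 20.68
eef_pos: [0.556, -0.032, 0.1324]
eef_rot: [-0.002, 0.997, 0.083, -0.003]
wrist_force: [-0.7, -1.2, 2.8]
opening: 0.002
grasp_force: 0.9
```

```bash
python3 plan.py "[]"
```

```text
t 20.675 chest-frame [ 543.2 -122.9  132.4] F [-0.92 -1.07  2.75]
```

{"method": "apply_moves", "body": {"moves": [{"jaw": 0, "offset": [0, 0, 1], "rot": [0, 0, 0]}, {"jaw": 0, "offset": [0, 0, 1], "rot": [0, 0, 0]}, {"jaw": 0, "offset": [0, 0, 0.8], "rot": [0, 0, 0]}, {"jaw": 0, "offset": [0, 0, 0.6], "rot": [0, 0, 0]}, {"jaw": 0, "offset": [0, 0, 0.6], "rot": [0, 0, 0]}]}}

```text
time_s: 21.3
eef_pos: [0.556, -0.0321, 0.1285]
eef_rot: [-0.002, 0.997, 0.083, -0.003]
wrist_force: [-2.8, 0.9, 1.9]
opening: -0.004
grasp_force: 0.9
```

{"method": "apply_moves", "body": {"moves": [{"jaw": 0, "offset": [0, 0, 0.6], "rot": [0, 0, 0]}, {"jaw": 0, "offset": [0, 0, 0.5], "rot": [0, 0, 0]}, {"jaw": 0, "offset": [0, 0, 0.5], "rot": [0, 0, 0]}, {"jaw": 0, "offset": [0, 0, 0.3], "rot": [0, 0, 0]}, {"jaw": 0, "offset": [0, 0, 0], "rot": [0, 0, 0]}]}}

```text
time_s: 21.92
eef_pos: [0.556, -0.0321, 0.128]
eef_rot: [-0.002, 0.997, 0.083, -0.003]
wrist_force: [-6.9, 0.6, 12.9]
opening: -0.0
grasp_force: 6.0
```

{"method": "apply_moves", "body": {"moves": [{"jaw": 0, "offset": [0, 0, 0.3], "rot": [0, 0, 0]}, {"jaw": 0, "offset": [0, 0, 0.2], "rot": [0, 0, 0]}, {"jaw": 0, "offset": [0, 0, 0], "rot": [0, 0, 0]}, {"jaw": 0, "offset": [0, 0, -1], "rot": [0, 0, 0]}, {"jaw": 0, "offset": [0, 0, -6], "rot": [0, 0, 0]}]}}

```text
time_s: 22.55
eef_pos: [0.556, -0.0321, 0.133]
eef_rot: [-0.002, 0.997, 0.083, -0.003]
wrist_force: [-0.2, 0.2, 0.6]
opening: 0.001
grasp_force: 0.0
```

{"method": "apply_moves", "body": {"moves": [{"jaw": 0, "offset": [0, 0, -20], "rot": [0, 0, 0]}, {"jaw": 0, "offset": [0, 0, -30], "rot": [0, 0, 0]}, {"jaw": 0, "offset": [-10, 0, -30], "rot": [0, 0, 0]}, {"jaw": 0, "offset": [-30, 0, -30], "rot": [0, 0, 0]}, {"jaw": 0, "offset": [-30, 0, -20], "rot": [0, 0, 0]}]}}

```text
time_s: 23.18
eef_pos: [0.4877, -0.0444, 0.265]
eef_rot: [-0.001, 0.997, 0.083, -0.002]
wrist_force: [-0.3, -0.3, 0.6]
opening: -0.005
grasp_force: 0.0
```

{"method": "apply_moves", "body": {"moves": [{"jaw": 0, "offset": [-30, 30, 0], "rot": [0, 0, 0]}, {"jaw": 0, "offset": [-20, 45, 0], "rot": [0, 0, 0]}, {"jaw": 0, "offset": [-10, 45, 0], "rot": [0, 0, 0]}, {"jaw": 0, "offset": [0, 45, 0], "rot": [0, 0, 0]}, {"jaw": 0, "offset": [0, 45, 0], "rot": [0, 0, 0]}]}}

```text
time_s: 23.8
eef_pos: [0.4636, -0.2629, 0.2633]
eef_rot: [-0.001, 0.997, 0.083, -0.002]
wrist_force: [0.3, 0.0, 0.4]
opening: -0.002
grasp_force: 0.0
```

```bash
python3 - <<'E'
from plan import *
plan([])
im,P=cloud("side"); im2,P2=cloud("top"); v=np.hstack([im[80:300,150:450],im2[80:300,120:420]]); save("d.png",cv2.resize(v,(800,293)))
for p in(P,P2):
    q=p.reshape(-1,3);q=q[~np.isnan(q[:,0])]@B*1e3
    m=(q[:,2]>110)&(q[:,2]<145)&(q[:,0]>490)&(q[:,0]<700)&(q[:,1]>-290)&(q[:,1]<40)
    a=q[m]; A=np.c_[a[:,0],np.ones(len(a))]; f=np.linalg.lstsq(A,a[:,2],rcond=None)[0]; print(len(a),"slope",f[0],"z front",f[0]*495+f[1])
    for y0,y1 in((-280,-140),(-110,20)):
        k=(q[:,1]>y0)&(q[:,1]<y1)&(q[:,2]>20)&(q[:,2]<85)&(q[:,0]>400)&(q[:,0]<520)
        print("front X",k.sum(),np.percentile(q[k,0],[2,50]) if k.sum() else "")
E
```

```text
t 23.8 chest-frame [ 414.2 -335.4  263.3] F [ 0.33 -0.01  0.36]
9761 slope 0.000752990482275158 z front 128.2165106216252
front X 0 
front X 0 
10022 slope 0.004465280748332798 z front 127.62100686540121
front X 67 [493.41944207 494.25750202]
front X 63 [493.37173841 494.11718997]
```

View pics/d.png

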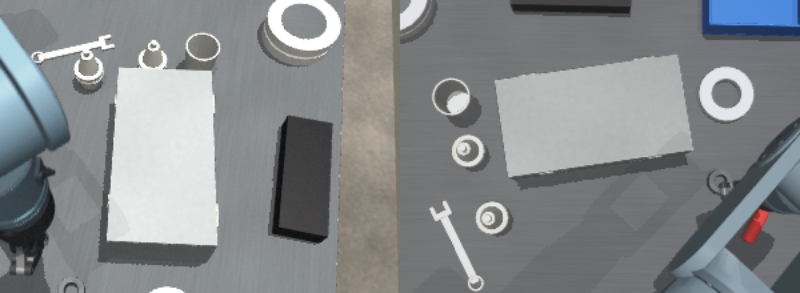

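The pictures show the lid level at 128 mm and both drawer fronts flush at X = 494. The tools I can see stand where they were, and the arm is clear of everything.

```bash
python3 -c "
from h import *
print(ctrl.hand_in())"
```

```text
the job is handed in; nothing more can be done
None
```

Both drawers are pushed fully home and then the lid is shut level at 128 mm; the tools look undisturbed, and I handed the job in at about 24 s of the 56 s, with no verdict shown.

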